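# Run a mould slide home in its guideway and lock it with the keeper

## Task

Push the loose aluminium mould slide across its plate and along the guideway, foot under the two overhanging lips, until it is fully home against the end stop; keep it down on the plate, never lifted or tipped. Then swing the keeper bar fully across behind it so that it cannot come back out. Leave the other things on the bench and plate where they are.

Things in the scene. Friction and masses are not known exactly. Their poses are not given: they have to be found in the camera images.
- mould: Fixed steel mould plate, 295 x 200 x 16 mm, with a straight open-mouthed guideway on it. Origin: underside of the plate (z = 0, bench height), on the guideway's centre line at its mouth; +x from mouth to end stop, +y left, z up. Plate spans x -145..150, y -125..75 mm, top z = 16. All 'mould frame' numbers below are mm from here.
- mouth (a point): Mouth of the guideway, on its centre line on the plate's top: mould frame (0, 0, 16). Walls 27 mm high (z 16..43). Left wall y 37.5..67 runs from x = -145 to 135, so it is also a fence beside the open part of the plate. Right wall y -37.5..-67 runs from x = 0 to 135, with a slanting lead-in from about (-17, -59) to (5, -38).
- lips (a point): Where the overhanging lips begin, centre line, at their underside: mould frame (48, 0, 33). From here to x = 135 each wall carries a lip hanging 11.5 mm inward (to y = +-26), z 33..43, leaving 17 mm of height beneath and a 52 mm slot open above.
- end_stop (a point): Centre of the end stop's face, on the plate's top: mould frame (135, 0, 16). It is a wall across the end of the guideway, top at z = 61.
- slide: Loose aluminium slide, 0.5-0.8 kg, upright sides: foot 90 (x) x 70 x 14 mm, on it a 44 mm wide body, 50 mm high in all at the rear (x -45..18), 34 mm at the stepped nose (x 18..45). Origin: centre of underside; nose at +x, to face the end stop. Starts on the open part of the plate. Home: nose on the end stop, origin at mould frame x = 90, y within 2.5, z = 16.
- keeper (a joint): Angle (rad) of the keeper, a stiff steel bar, 14 x 14 mm, on an upright pivot on the left wall. 0 = closed, at its stop: it points along mould -y across the guideway, 2.5 mm behind a slide that is home. Grows as it swings back: pi/2 = along mould -x above the fence; 2.5 = limit, back and out to the left. Starts at 1.5 to 2.3; stays where it is left.
- keeper_pivot (a point): Pivot axis of the keeper at the bar's underside: mould frame (35.5, 55, 44). The bar spans z 44..58 mm.
- keeper_end (a point): Point on the keeper bar's top face (z = 58 mm), 86 mm from the pivot; an upright round post, 12 mm diameter, 22 mm high, stands on it. The bar ends 9 mm beyond.
- bushing: Bystander, to be left alone: steel bushing (ring, 34 mm outside diameter, 45 mm tall) standing on the far right part of the mould plate, right of the channel. Origin: centre of its underside.
- core_pin: Bystander, to be left alone: steel pin on a round foot (30 mm diameter foot, 55 mm tall) standing beside the bushing on the mould plate. Origin: centre of its underside.
- spray_can: Bystander, to be left alone: spray can, 58 mm diameter, 190 mm tall, standing on the bench to the left. Origin: centre of its underside.
- tin: Bystander, to be left alone: round tin with a lid, 76 mm diameter, 75 mm tall, on the bench to the left. Origin: centre of its underside.
- wrench: Bystander, to be left alone: open-ended wrench lying on the bench to the right. Origin: at its middle, lying along x.
- gauge_block: Bystander, to be left alone: plain steel block 90 x 50 x 35 mm on the bench to the right. Origin: centre of its underside.
- cup: Bystander, to be left alone: clear plastic cup, 85 mm tall, on the bench to the left, nearer the robot. Origin: centre of its underside.
Not all that is in view belongs to the job. What is shaped like the slide but blue is not meant.

How it is judged (in metres and radians):
On the way:
1. the slide is home against the end stop, foot under the lips (x of slide in the frame of mould above 0.086 m and angle between the x axis of slide and the x axis of mould, either way round below 0.08 rad and z of slide in the frame of mould below 0.02 m), for 0.2 s.
At the end, for the whole second after the job is handed in: The slide lies flat on the plate, home within 4 mm of the end stop (origin beyond x = 86 mm, |y| under 6 mm, underside less than 4 mm above the plate, in the mould's frame), straight within 0.08 rad and at rest, and the keeper is closed to less than 0.1 rad (all of step 1 and y of slide in the frame of mould between -0.006 and 0.006 m and linear speed of slide below 0.01 m/s and value of joint keeper below 0.1 rad); the robot touches nothing.
It fails at once if the slide is lifted (more than 12 mm off the plate's top) or pushed off the plate (height (world z) of slide above 0.028 m or height (world z) of slide below 0.01 m).
It fails at once if the slide is tipped by more than 0.3 rad (angle between slide's own z axis and vertical above 0.3 rad).
It fails at once if another thing on the bench or plate is moved more than 25 mm (distance of any of bushing, core_pin, spray_can, tin, wrench, gauge_block, cup from where it was at the start of the episode above 0.025 m).
It also fails if it takes over 64 s, if anything falls off the work surface, if the arm or the gripper's body presses on something with over 40 N, if the wrist force passes 120 N, or if a joint passes its speed limit or range.

## Robot

A 6-joint arm with a two-finger parallel gripper is mounted at the origin on the work surface. World frame = base frame: x ahead of the robot, y to its left, z up, the work surface at z = 0. Lengths are in mm, angles in rad, forces in N, time in s.
With the tool pointing down it reaches from about 300 to 775 mm from the base axis. Payload 14.6 kg.
Tool frame: the origin (TCP) lies between the finger pads; the fingertips stand manip.nose_length ahead of it and the grasp point (between the pads) lies 11 mm behind it (manip.nose_length is the distance from the TCP to the fingertips, in mm); z points along the fingers, y is the line along which they close (so a half turn about z gives the same grasp; the last joint's range is limited). The gripper opens to 94 mm and grips with 3 to 60 N. Pads are 16 mm wide; open, the fingers measure 119 mm over their backs; the gripper's body (75 mm by 177 mm) begins 78 mm behind the grasp point.
Start: joints at [-1.374, 0.3, 1.521, -0, 1.321, -0.067], TCP at [143.406, -530.965, 213.446] pointing down, gripper open.
Joint ranges: [-3.03, 3.03], [-0.79, 2.21], [0.23, 2.52], [-1.04, 4.18], [0, 3.07], [-2.55, 2.55]. Speed limits (rad/s): [2.22, 2.22, 2.57, 3.14, 3.14, 3.14].

## Interface

Orientations are given as [roll, pitch, yaw] about the fixed x, y, z axes, in that order (R = Rz(yaw) Ry(pitch) Rx(roll)).
In Python, from cell import manip, cams, job gives the robot as it stands.
- The arm moves only by the tool jog_arm, never from a script. Its argument "commands" is a list of rows, each an object of numbers: "dx", "dy", "dz": the shift along the tool's x, y, z each as a share of 40 mm, from -1 to 1; "ax", "ay", "az": the turn, a rotation vector about the tool's x, y, z each as a share of 10 degrees, from -1 to 1; "gripper": the closure, from 0 (fully open) to 1 (shut). A call has 1 to 10 rows; each row shifts and turns the commanded pose from where the row before left it, along the tool's axes as they then stand; what a row does not reach is not made up. A row lasts 1/8 s, in which the tool goes at most 62.5 mm and 10.7 degrees, less where a joint would pass 70% of its speed; a pose out of reach is approached as far as the arm can. A call with a number of a shift or a turn outside -1 to 1 is refused whole. A call with a gripper value outside its range is refused whole. The fingers move at their own pace and stop on an object; "squeeze" is the grip in N (left out, the last holds). Time passes only in rows, so rows that do not move let the fingers close. It gives the time, the measured TCP pose, the force, the opening and the grip force at its end, in the units of the state.
- manip.read_state(): the state, without advancing time (a new reading comes with each control period).
- cams.camera(name): name is "side" or "top"; returns a dict with "image" (400x640x3 uint8, red, green, blue), "fx", "fy", "cx", "cy" (pixels), "dist_coeffs" ([k1, k2, p1, p2, k3] as OpenCV has them; the pictures are not rectified), "world_to_cam" (4x4, takes a point from world to camera coordinates). Camera axes: x right, y down, z forward; pixel columns grow to the right and rows downward; lengths in mm; the calibration is good to about 2 mm. A picture is of the moment at which its call begins. There is no depth.
- job.sign_off(): hands the job in; it is judged then, once.
The state is a dict: "clock": time; "joints": joint angles; "qd": joint speeds; "effort": joint torques, N m; "eef_pos": TCP position; "eef_rot": TCP orientation; "wrist_force": force on the tool from outside, world axes, zero at the start; "moment": the same for the moment, N m; "finger_gap": finger opening in mm; "finger_force": force on a finger pad.
Only numpy, scipy, OpenCV 4.12 (cv2) and the standard library are available. Lean on these libraries where they do the work, as an engineer would, in place of code of your own. Each camera call takes 0.05 s, during which the arm holds its last target. There are 200 camera calls.

## Working session

There is one attempt and no reset: what is moved stays moved. The work goes in short steps, Python scripts to look and compute and a tool call to move; the robot and the scene stay as the last step left them, time stands still between calls to the robot, and variables do not carry over. Pictures are saved under pics/ and viewed, at most 10 in all, crops included, and the job is handed in when it is done.

Besides the shell and the picture viewer there is one more tool, called after "Request:" by a JSON object that holds its "method" and its "body". jog_arm: Moves the arm, as the interface text tells. Shift numbers are shares of 40 mm and turn numbers shares of 10 degrees, none past 1 either way. Its arguments: {"type":"object","properties":{"commands":{"type":"array"},"squeeze":{"type":"number"}},"required":["commands"]}

```bash
ls; mkdir -p pics; python3 - <<'E'
from cell import manip,cams
import cv2,pickle
d={n:cams.camera(n) for n in("side","top")}
pickle.dump(d,open('c0.pkl','wb'))
for n in d: cv2.imwrite(f'pics/{n}0.png',d[n]['image'][:,:,::-1]); print(n,d[n]['fx'],d[n]['dist_coeffs'],d[n]['world_to_cam'])
print(manip.read_state(), manip.nose_length)
E
```

```text
pics
side 403.83385313452106 [-0.04201336  0.          0.          0.          0.        ] [[ 9.94279357e-01 -1.06518581e-01 -7.89634583e-03 -5.12710732e+02]
 [-6.68194967e-02 -5.62630754e-01 -8.24003513e-01  1.01932633e+02]
 [ 8.33289578e-02  8.19817313e-01 -5.66529663e-01  1.00870871e+03]
 [ 0.00000000e+00  0.00000000e+00  0.00000000e+00  1.00000000e+00]]
top 473.72236689468025 [-0.12208751  0.          0.          0.          0.        ] [[ 2.39118264e-02 -9.99581051e-01  1.63078694e-02  8.83670121e+00]
 [-9.89267619e-01 -2.60108567e-02 -1.43781129e-01  5.11341425e+02]
 [ 1.44145074e-01 -1.26947777e-02 -9.89475134e-01  1.36630450e+03]
 [ 0.00000000e+00  0.00000000e+00  0.00000000e+00  1.00000000e+00]]
{'clock': 0.1, 'joints': array([-1.37362782e+00,  3.00393043e-01,  1.52154092e+00,  1.45098870e-06,
        1.32069703e+00, -6.65918409e-02]), 'qd': array([ 1.79749677e-03, -1.11008584e-03, -2.25715151e-03, -5.89335349e-04,
        7.40214016e-05,  1.04739218e-03]), 'effort': array([ 1.46340280e-03, -5.32638502e+01, -3.53279757e+01,  7.09460699e-02,
        2.35438946e-02, -6.11528935e-05]), 'eef_pos': array([ 143.34752091, -530.74669633,  212.9461315 ]), 'eef_rot': array([-3.14055671e+00, -7.04959222e-05,  2.63759949e-01]), 'wrist_force': array([-0.43285672, -0.71169487, -0.46512355]), 'moment': array([-0.02749462, -0.00370399,  0.04025172]), 'finger_force': 0.0, 'finger_gap': 93.9790967114644} 8.0
```

View pics/top0.png

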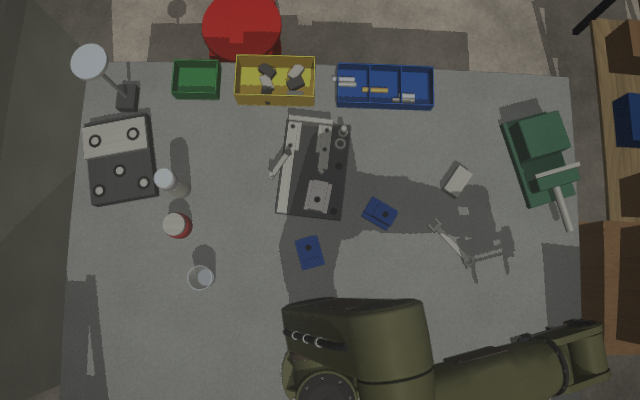

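View pics/side0.png

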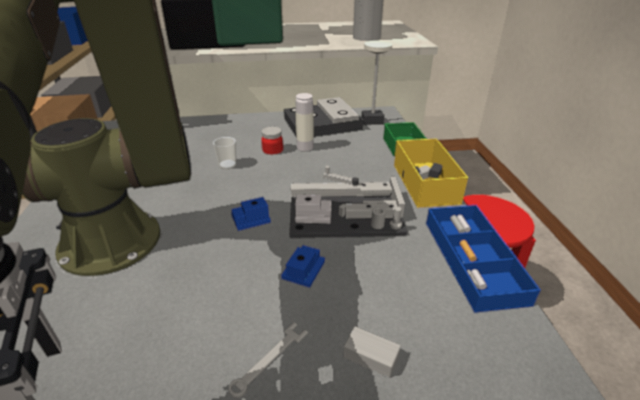

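Top view: the mould plate spans about (276–352, 115–220). The silver slide sits on its open part at (319,196), and the keeper is out to the left at about (280,163). Slide candidates are silver (319,196), blue (310,252) and blue (380,213). The silver one on the plate fits, since the task rules out blue. I'll confirm it in one enlarged crop.

```bash
python3 - <<'E'
import cv2,pickle,numpy as np
d=pickle.load(open('c0.pkl','rb'))
def e(im,x0,x1,y0,y1,s):
    c=cv2.resize(im[y0:y1,x0:x1,::-1],None,fx=s,fy=s,interpolation=cv2.INTER_CUBIC)
    c=np.clip(c*1.5,0,255).astype(np.uint8)
    for i in range(0,x1-x0,10): cv2.putText(c,str(x0+i),(i*s,8),0,.3,(0,255,255)); cv2.line(c,(i*s,8),(i*s,12),(0,255,255))
    for i in range(10,y1-y0,10): cv2.putText(c,str(y0+i),(0,i*s+3),0,.3,(0,255,255)); cv2.line(c,(20,i*s),(24,i*s),(0,255,255))
    return c
a=e(d['top']['image'],265,359,105,225,5)
b=e(d['side']['image'],282,412,160,245,4)[:, :]
a=a[:600]; o=np.zeros((600,470,3),np.uint8); o[:]=a
cv2.imwrite('pics/ct.png',o); cv2.imwrite('pics/cs.png',e(d['side']['image'],282,412,160,245,6))
E
```

```text
(no output)
```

View pics/ct.png

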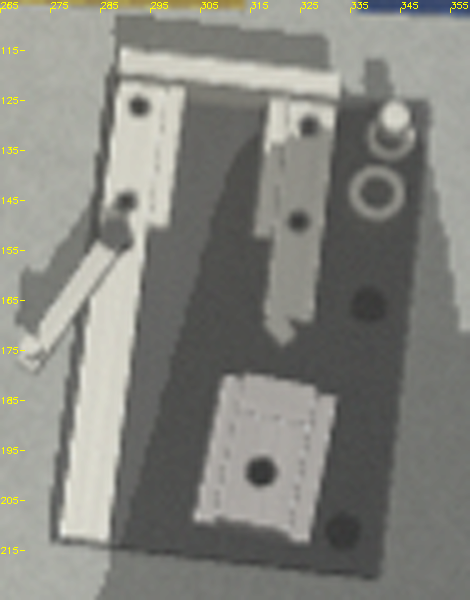

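View pics/cs.png

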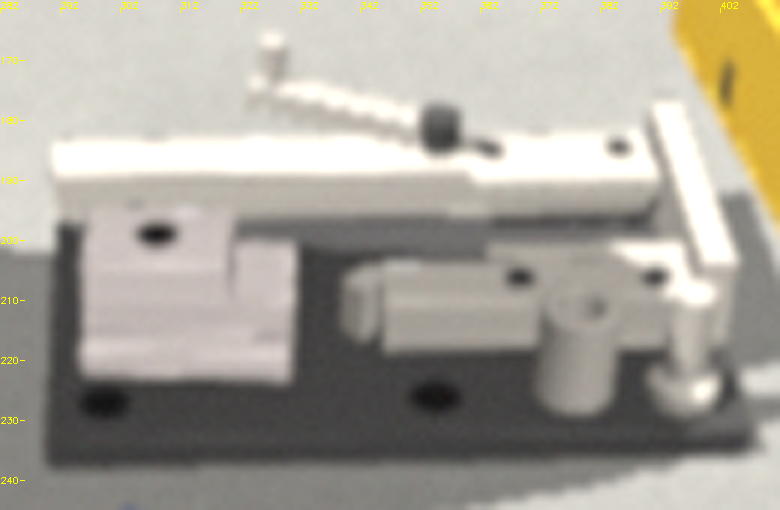

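The crops confirm it. The silver slide has its stepped nose toward the end stop, and its foot corners in the top image are (303.8,209), (326.2,213.4), (332.2,184.4) and (310,180). The plate corners are (275.2,213.2), (341,220.6) and (350.6,125). The keeper post is at top (271,174) and side (327.3,166.5).

```bash
cat > h.py <<'E'
import numpy as np,cv2
from cell import manip,cams
def ray(c,p):
    K=np.array([[c['fx'],0,c['cx']],[0,c['fy'],c['cy']],[0,0,1.]])
    u=cv2.undistortPoints(np.array([[p]],float),K,np.array(c['dist_coeffs']))[0,0]
    T=np.array(c['world_to_cam']);R=T[:3,:3]
    return -R.T@T[:3,3],R.T@np.array([u[0],u[1],1])
def onz(c,p,z):
    o,d=ray(c,p);return o+d*(z-o[2])/d[2]
def tri(c1,p1,c2,p2):
    o1,d1=ray(c1,p1);o2,d2=ray(c2,p2)
    s=np.linalg.lstsq(np.c_[d1,-d2],o2-o1,rcond=None)[0]
    a,b=o1+s[0]*d1,o2+s[1]*d2
    return (a+b)/2,np.linalg.norm(a-b)
def fit(model,pts):  # rigid 2D model->world
    m=np.array(model,float);w=np.array(pts)[:,:2];mc=m.mean(0);wc=w.mean(0)
    a=m-mc;b=w-wc
    t=np.arctan2((a[:,0]*b[:,1]-a[:,1]*b[:,0]).sum(),(a*b).sum())
    R=np.array([[np.cos(t),-np.sin(t)],[np.sin(t),np.cos(t)]])
    o=wc-R@mc
    return o,t,np.linalg.norm(m@R.T+o-w,axis=1)
E
python3 - <<'E'
from h import *;import pickle
np.set_printoptions(precision=3,suppress=True)
d=pickle.load(open('c0.pkl','rb'));T,S=d['top'],d['side']
P=[onz(T,p,16) for p in[(275.2,213.2),(341,220.6),(350.6,125)]]
o,t,r=fit([(-145,75),(-145,-125),(150,-125)],P);print('mould',o,t,r)
PS=[onz(S,p,16) for p in[(290.3,235),(407,232)]];print('side',PS,P[1:])
o2,t2,r2=fit([(-145,-125),(150,-125)],PS);print('mouldside',o2,t2,r2)
F=[onz(T,p,30) for p in[(303.8,209),(326.2,213.4),(332.2,184.4),(310,180)]]
os_,ts,rs=fit([(-45,35),(-45,-35),(45,-35),(45,35)],F);print('slide',os_,ts,rs)
R=np.array([[np.cos(t),-np.sin(t)],[np.sin(t),np.cos(t)]])
M=lambda w:R.T@(np.asarray(w)[:2]-o)
print('slide in mould',M(os_),ts-t)
post,e=tri(T,(271,174.5),S,(327.3,166.5));print('post',post,e,M(post))
hole,e=tri(T,(317,199),S,(308,199));print('slide hole (z 66?)',hole,e,M(hole))
piv,e=tri(T,(288.6,151),S,(355.2,178));print('pivot',piv,e,M(piv))
v=M(post)-[35.5,55];print('keeper',np.linalg.norm(v),np.arctan2(-v[0],-v[1]))
nr,e=tri(T,(341,220.6),S,(290.3,235));print('corner h',nr,e)
f,e=tri(T,(326.2,213.4),S,(282+78/6,160+345/6));print('foot rear right top',f,e,M(f))
E
```

```text
mould [608.647  70.047] -0.0792318669378611 [0.897 1.874 1.729]
side [array([455.191, -49.104,  16.   ]), array([744.666, -71.424,  16.   ])] [array([452.688, -41.987,  16.   ]), array([749.998, -66.655,  16.   ])]
mouldside [607.045  64.558] -0.0769524683409184 [2.333 2.333]
slide [521.231  28.498] -0.17676419457100684 [0.983 1.429 0.975 1.377]
slide in mould [-83.854 -48.338] -0.09753232763314573
post [575.591 166.613  79.445] 1.4060332094284278 [-40.595  93.646]
slide hole (z 66?) [508.309  31.669  64.776] 1.1719660618028622 [-96.986 -46.199]
pivot [648.956 119.005  65.037] 1.3622433813620345 [36.308 51.995]
keeper 85.34625940460684 2.0407218309423696
corner h [454.34  -42.271  10.249] 2.1191009823216502
foot rear right top [471.307   3.112  29.708] 0.6333986076516523 [-131.611  -77.596]
```

The sizes check out: keeper radius 85, foot height 29.7, body top 65, post 79. My plan is to grip the slide's 44 mm body above lip height, slide it left to the centre line, straighten it, and push it home.

Request:
{"method": "jog_arm", "body": {"commands": [{"az": 0.85},{"az": 0.85},{"az": 0.83},{"dy": -0.96,"dx": 0.4},{"dy": -0.96,"dx": 0.4},{"dy": -0.96,"dx": 0.4},{"dy": -0.96,"dx": 0.4},{"dy": -0.96,"dx": 0.4},{"dy": -0.96,"dx": 0.4},{"dy": -0.96,"dx": 0.4}]}}

```text
schema error: expected keys dx, dy, dz, ax, ay, az, gripper
```

Request:
{"method": "jog_arm", "body": {"commands": [{"dy": -0.96,"dx": 0.4},{"dy": -0.96,"dx": 0.4},{"dy": -0.96,"dx": 0.4},{"dy": -0.96,"dx": 0.4},{"dy": -0.96,"dx": 0.4},{"dy": -0.96,"dx": 0.4},{"dy": -0.96,"dx": 0.4},{},{},{}]}}

```text
schema error: expected keys dx, dy, dz, ax, ay, az, gripper
```

All keys are needed.

Request:
{"method": "jog_arm", "body": {"commands": [{"dx": 0,"dy": 0,"dz": 0,"ax": 0,"ay": 0,"az": 0.85,"gripper": 0},{"dx": 0,"dy": 0,"dz": 0,"ax": 0,"ay": 0,"az": 0.85,"gripper": 0},{"dx": 0,"dy": 0,"dz": 0,"ax": 0,"ay": 0,"az": 0.83,"gripper": 0},{"dx": 0.4,"dy": -0.96,"dz": 0,"ax": 0,"ay": 0,"az": 0,"gripper": 0},{"dx": 0.4,"dy": -0.96,"dz": 0,"ax": 0,"ay": 0,"az": 0,"gripper": 0},{"dx": 0.4,"dy": -0.96,"dz": 0,"ax": 0,"ay": 0,"az": 0,"gripper": 0},{"dx": 0.4,"dy": -0.96,"dz": 0,"ax": 0,"ay": 0,"az": 0,"gripper": 0},{"dx": 0.4,"dy": -0.96,"dz": 0,"ax": 0,"ay": 0,"az": 0,"gripper": 0},{"dx": 0.4,"dy": -0.96,"dz": 0,"ax": 0,"ay": 0,"az": 0,"gripper": 0},{"dx": 0.4,"dy": -0.96,"dz": 0,"ax": 0,"ay": 0,"az": 0,"gripper": 0}]}}

```text
clock: 1.35
eef_pos: [301.6, -284.9, 213.3]
eef_rot: [-3.141, 0.0, -0.178]
wrist_force: [0.0, 0.3, 0.7]
finger_gap: 94.2
finger_force: 0.0
```

Request:
{"method": "jog_arm", "body": {"commands": [{"dx": 0.4,"dy": -0.96,"dz": 0,"ax": 0,"ay": 0,"az": 0,"gripper": 0},{"dx": 0.4,"dy": -0.96,"dz": 0,"ax": 0,"ay": 0,"az": 0,"gripper": 0},{"dx": 0.4,"dy": -0.96,"dz": 0,"ax": 0,"ay": 0,"az": 0,"gripper": 0},{"dx": 0.4,"dy": -0.96,"dz": 0,"ax": 0,"ay": 0,"az": 0,"gripper": 0},{"dx": 0.4,"dy": -0.96,"dz": 0,"ax": 0,"ay": 0,"az": 0,"gripper": 0},{"dx": 0.4,"dy": -0.96,"dz": 0,"ax": 0,"ay": 0,"az": 0,"gripper": 0},{"dx": 0.4,"dy": -0.96,"dz": 0,"ax": 0,"ay": 0,"az": 0,"gripper": 0},{"dx": 0,"dy": 0,"dz": 0,"ax": 0,"ay": 0,"az": 0,"gripper": 0},{"dx": 0,"dy": 0,"dz": 0,"ax": 0,"ay": 0,"az": 0,"gripper": 0}]}}

```text
clock: 2.48
eef_pos: [458.6, -41.7, 213.2]
eef_rot: [3.141, 0.001, -0.177]
wrist_force: [-0.2, -0.2, -0.6]
finger_gap: 94.1
finger_force: 0.0
```

Request:
{"method": "jog_arm", "body": {"commands": [{"dx": 0.45,"dy": -1.0,"dz": 0,"ax": 0,"ay": 0,"az": 0,"gripper": 0},{"dx": 0.45,"dy": -1.0,"dz": 0,"ax": 0,"ay": 0,"az": 0,"gripper": 0},{"dx": 0,"dy": 0,"dz": 0.9,"ax": 0,"ay": 0,"az": 0,"gripper": 0},{"dx": 0,"dy": 0,"dz": 0.9,"ax": 0,"ay": 0,"az": 0,"gripper": 0},{"dx": 0,"dy": 0,"dz": 0.9,"ax": 0,"ay": 0,"az": 0,"gripper": 0},{"dx": 0,"dy": 0,"dz": 0.75,"ax": 0,"ay": 0,"az": 0,"gripper": 0},{"dx": 0,"dy": 0,"dz": 0.5,"ax": 0,"ay": 0,"az": 0,"gripper": 0},{"dx": 0,"dy": 0,"dz": 0,"ax": 0,"ay": 0,"az": 0,"gripper": 0},{"dx": 0,"dy": 0,"dz": 0,"ax": 0,"ay": 0,"az": 0,"gripper": 0}]}}

```text
clock: 3.6
eef_pos: [508.9, 30.3, 56.4]
eef_rot: [-3.141, -0.001, -0.179]
wrist_force: [0.9, -0.3, 0.9]
finger_gap: 93.8
finger_force: 0.0
```

Request:
{"method": "jog_arm", "body": {"commands": [{"dx": 0,"dy": 0,"dz": 0,"ax": 0,"ay": 0,"az": 0,"gripper": 0.4},{"dx": 0,"dy": 0,"dz": 0,"ax": 0,"ay": 0,"az": 0,"gripper": 0.5},{"dx": 0,"dy": 0,"dz": 0,"ax": 0,"ay": 0,"az": 0,"gripper": 0.6},{"dx": 0,"dy": 0,"dz": 0,"ax": 0,"ay": 0,"az": 0,"gripper": 0.7},{"dx": 0,"dy": 0,"dz": 0,"ax": 0,"ay": 0,"az": 0,"gripper": 0.7},{"dx": 0,"dy": 0,"dz": 0,"ax": 0,"ay": 0,"az": 0,"gripper": 0.7}], "squeeze": 15}}

```text
clock: 4.35
eef_pos: [508.6, 31.1, 55.4]
eef_rot: [-3.141, -0.0, -0.178]
wrist_force: [0.0, 2.2, 0.8]
finger_gap: 43.6
finger_force: 15.0
```

Request:
{"method": "jog_arm", "body": {"commands": [{"dx": 0,"dy": -0.2,"dz": 0,"ax": 0,"ay": 0,"az": -0.19,"gripper": 0.7},{"dx": 0,"dy": -0.2,"dz": 0,"ax": 0,"ay": 0,"az": -0.19,"gripper": 0.7},{"dx": 0,"dy": -0.2,"dz": 0,"ax": 0,"ay": 0,"az": -0.19,"gripper": 0.7},{"dx": 0,"dy": -0.2,"dz": 0,"ax": 0,"ay": 0,"az": 0,"gripper": 0.7},{"dx": 0,"dy": -0.15,"dz": 0,"ax": 0,"ay": 0,"az": 0,"gripper": 0.7},{"dx": 0,"dy": 0,"dz": 0,"ax": 0,"ay": 0,"az": 0,"gripper": 0.7},{"dx": 0,"dy": 0,"dz": 0,"ax": 0,"ay": 0,"az": 0,"gripper": 0.7}]}}

```text
clock: 5.22
eef_pos: [513.1, 69.4, 55.5]
eef_rot: [-3.14, -0.0, -0.078]
wrist_force: [0.2, 4.6, 1.0]
finger_gap: 43.8
finger_force: 15.0
```

```bash
python3 - <<'E'
from h import *
o=[]
for n,(x0,x1,y0,y1,s) in {'top':(265,359,105,225,5),'side':(282,412,160,245,6)}.items():
    im=cams.camera(n)['image'][y0:y1,x0:x1,::-1]
    c=cv2.resize(im,None,fx=s,fy=s,interpolation=cv2.INTER_CUBIC);c=np.clip(c*1.5,0,255).astype(np.uint8)
    o.append(cv2.resize(c,(400,int(c.shape[0]*400/c.shape[1]))))
h=max(a.shape[0] for a in o)
cv2.imwrite('pics/a1.png',np.hstack([np.pad(a,((0,h-a.shape[0]),(0,0),(0,0))) for a in o]))
E
```

```text
(no output)
```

View pics/a1.png

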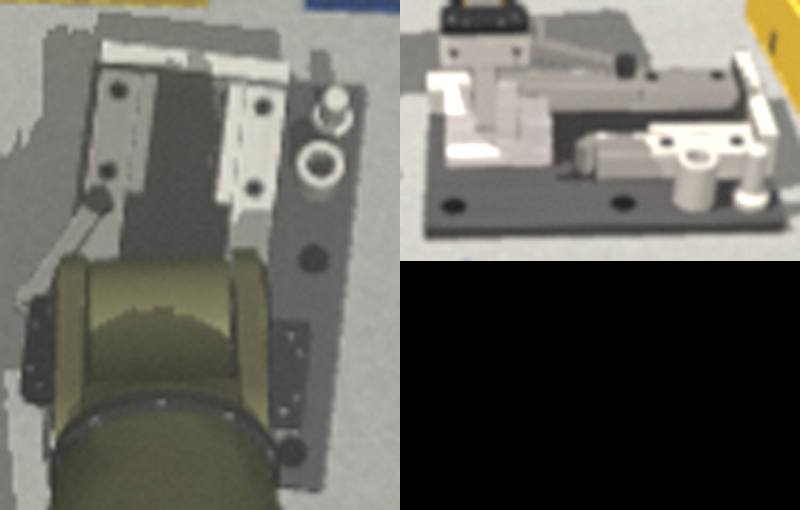

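The slide is held flat on the plate, just right of the fence, and the arm hides it in the top view. The keeper is still swung back. Next I touch the fence gently to find the true centre line.

Request:
{"method": "jog_arm", "body": {"commands": [{"dx": 0,"dy": -0.05,"dz": 0,"ax": 0,"ay": 0,"az": 0,"gripper": 0.7},{"dx": 0,"dy": -0.05,"dz": 0,"ax": 0,"ay": 0,"az": 0,"gripper": 0.7},{"dx": 0,"dy": 0,"dz": 0,"ax": 0,"ay": 0,"az": 0,"gripper": 0.7}]}}

```text
clock: 5.7
eef_pos: [513.4, 71.9, 55.5]
eef_rot: [3.141, 0.0, -0.079]
wrist_force: [-0.5, -4.4, 1.3]
finger_gap: 43.7
finger_force: 15.0
```

Request:
{"method": "jog_arm", "body": {"commands": [{"dx": 0,"dy": -0.05,"dz": 0,"ax": 0,"ay": 0,"az": 0,"gripper": 0.7},{"dx": 0,"dy": 0,"dz": 0,"ax": 0,"ay": 0,"az": 0,"gripper": 0.7}]}}

```text
clock: 5.95
eef_pos: [513.6, 74.0, 55.4]
eef_rot: [3.141, 0.0, -0.079]
wrist_force: [-0.3, -5.0, 1.7]
finger_gap: 43.9
finger_force: 15.0
```

Request:
{"method": "jog_arm", "body": {"commands": [{"dx": 0,"dy": -0.05,"dz": 0,"ax": 0,"ay": 0,"az": 0,"gripper": 0.7},{"dx": 0,"dy": 0,"dz": 0,"ax": 0,"ay": 0,"az": 0,"gripper": 0.7}]}}

```text
clock: 6.2
eef_pos: [513.7, 76.2, 55.4]
eef_rot: [3.141, -0.0, -0.078]
wrist_force: [-0.0, -4.3, 1.6]
finger_gap: 44.0
finger_force: 15.0
```

Request:
{"method": "jog_arm", "body": {"commands": [{"dx": 0,"dy": -0.04,"dz": 0,"ax": 0,"ay": 0,"az": 0,"gripper": 0.7},{"dx": 0,"dy": 0,"dz": 0,"ax": 0,"ay": 0,"az": 0,"gripper": 0.7}]}}

```text
clock: 6.45
eef_pos: [513.9, 77.8, 55.5]
eef_rot: [3.141, -0.0, -0.078]
wrist_force: [-1.0, -5.0, 1.5]
finger_gap: 43.7
finger_force: 15.0
```

Request:
{"method": "jog_arm", "body": {"commands": [{"dx": 0,"dy": -0.04,"dz": 0,"ax": 0,"ay": 0,"az": 0,"gripper": 0.7},{"dx": 0,"dy": 0,"dz": 0,"ax": 0,"ay": 0,"az": 0,"gripper": 0.7}]}}

```text
clock: 6.7
eef_pos: [514.0, 79.5, 55.5]
eef_rot: [3.141, -0.0, -0.078]
wrist_force: [-0.5, -5.3, 1.8]
finger_gap: 44.1
finger_force: 15.0
```

Request:
{"method": "jog_arm", "body": {"commands": [{"dx": 0,"dy": -0.03,"dz": 0,"ax": 0,"ay": 0,"az": 0,"gripper": 0.7},{"dx": 0,"dy": 0,"dz": 0,"ax": 0,"ay": 0,"az": 0,"gripper": 0.7}]}}

```text
clock: 6.95
eef_pos: [514.1, 80.7, 55.5]
eef_rot: [3.141, -0.0, -0.078]
wrist_force: [0.6, -4.9, 1.0]
finger_gap: 43.7
finger_force: 15.0
```

Request:
{"method": "jog_arm", "body": {"commands": [{"dx": 0,"dy": -0.03,"dz": 0,"ax": 0,"ay": 0,"az": 0,"gripper": 0.7},{"dx": 0,"dy": 0,"dz": 0,"ax": 0,"ay": 0,"az": 0,"gripper": 0.7}]}}

```text
clock: 7.2
eef_pos: [514.0, 81.6, 55.5]
eef_rot: [3.141, 0.0, -0.079]
wrist_force: [-1.5, -9.3, 2.4]
finger_gap: 44.0
finger_force: 15.0
```

Contact at y ≈ 81.5. I back off 2.5 mm to the centre line and push in.

Request:
{"method": "jog_arm", "body": {"commands": [{"dx": 0,"dy": 0.07,"dz": 0,"ax": 0,"ay": 0,"az": 0,"gripper": 0.7},{"dx": 0.2,"dy": 0,"dz": 0,"ax": 0,"ay": 0,"az": 0,"gripper": 0.7},{"dx": 0.2,"dy": 0,"dz": 0,"ax": 0,"ay": 0,"az": 0,"gripper": 0.7},{"dx": 0.2,"dy": 0,"dz": 0,"ax": 0,"ay": 0,"az": 0,"gripper": 0.7},{"dx": 0.2,"dy": 0,"dz": 0,"ax": 0,"ay": 0,"az": 0,"gripper": 0.7},{"dx": 0,"dy": 0,"dz": 0,"ax": 0,"ay": 0,"az": 0,"gripper": 0.7}]}}

```text
clock: 7.95
eef_pos: [545.9, 77.0, 55.4]
eef_rot: [-3.141, 0.0, -0.078]
wrist_force: [0.9, 0.6, 0.9]
finger_gap: 43.6
finger_force: 15.0
```

Request:
{"method": "jog_arm", "body": {"commands": [{"dx": 0.15,"dy": 0,"dz": 0,"ax": 0,"ay": 0,"az": 0,"gripper": 0.7},{"dx": 0.15,"dy": 0,"dz": 0,"ax": 0,"ay": 0,"az": 0,"gripper": 0.7},{"dx": 0.15,"dy": 0,"dz": 0,"ax": 0,"ay": 0,"az": 0,"gripper": 0.7},{"dx": 0.15,"dy": 0,"dz": 0,"ax": 0,"ay": 0,"az": 0,"gripper": 0.7},{"dx": 0,"dy": 0,"dz": 0,"ax": 0,"ay": 0,"az": 0,"gripper": 0.7}]}}

```text
clock: 8.57
eef_pos: [569.6, 75.1, 55.4]
eef_rot: [-3.141, 0.0, -0.078]
wrist_force: [-2.8, 1.1, 2.6]
finger_gap: 43.7
finger_force: 15.0
```

Request:
{"method": "jog_arm", "body": {"commands": [{"dx": 0.15,"dy": 0,"dz": 0,"ax": 0,"ay": 0,"az": 0,"gripper": 0.7},{"dx": 0.15,"dy": 0,"dz": 0,"ax": 0,"ay": 0,"az": 0,"gripper": 0.7},{"dx": 0.15,"dy": 0,"dz": 0,"ax": 0,"ay": 0,"az": 0,"gripper": 0.7},{"dx": 0.15,"dy": 0,"dz": 0,"ax": 0,"ay": 0,"az": 0,"gripper": 0.7},{"dx": 0,"dy": 0,"dz": 0,"ax": 0,"ay": 0,"az": 0,"gripper": 0.7}]}}

```text
clock: 9.2
eef_pos: [593.7, 73.2, 55.4]
eef_rot: [-3.141, -0.0, -0.078]
wrist_force: [-2.8, -0.1, 1.9]
finger_gap: 44.0
finger_force: 15.0
```

Request:
{"method": "jog_arm", "body": {"commands": [{"dx": 0.15,"dy": 0,"dz": 0,"ax": 0,"ay": 0,"az": 0,"gripper": 0.7},{"dx": 0.15,"dy": 0,"dz": 0,"ax": 0,"ay": 0,"az": 0,"gripper": 0.7},{"dx": 0.15,"dy": 0,"dz": 0,"ax": 0,"ay": 0,"az": 0,"gripper": 0.7},{"dx": 0.15,"dy": 0,"dz": 0,"ax": 0,"ay": 0,"az": 0,"gripper": 0.7},{"dx": 0,"dy": 0,"dz": 0,"ax": 0,"ay": 0,"az": 0,"gripper": 0.7}]}}

```text
clock: 9.82
eef_pos: [617.6, 71.3, 55.4]
eef_rot: [-3.142, -0.0, -0.078]
wrist_force: [-2.8, 0.7, 1.8]
finger_gap: 43.8
finger_force: 15.0
```

Request:
{"method": "jog_arm", "body": {"commands": [{"dx": 0.15,"dy": 0,"dz": 0,"ax": 0,"ay": 0,"az": 0,"gripper": 0.7},{"dx": 0.15,"dy": 0,"dz": 0,"ax": 0,"ay": 0,"az": 0,"gripper": 0.7},{"dx": 0.15,"dy": 0,"dz": 0,"ax": 0,"ay": 0,"az": 0,"gripper": 0.7},{"dx": 0.15,"dy": 0,"dz": 0,"ax": 0,"ay": 0,"az": 0,"gripper": 0.7},{"dx": 0,"dy": 0,"dz": 0,"ax": 0,"ay": 0,"az": 0,"gripper": 0.7}]}}

```text
clock: 10.45
eef_pos: [641.6, 69.4, 55.4]
eef_rot: [-3.142, -0.0, -0.078]
wrist_force: [-1.3, 0.6, 2.6]
finger_gap: 44.0
finger_force: 15.0
```

Request:
{"method": "jog_arm", "body": {"commands": [{"dx": 0.15,"dy": 0,"dz": 0,"ax": 0,"ay": 0,"az": 0,"gripper": 0.7},{"dx": 0.15,"dy": 0,"dz": 0,"ax": 0,"ay": 0,"az": 0,"gripper": 0.7},{"dx": 0.15,"dy": 0,"dz": 0,"ax": 0,"ay": 0,"az": 0,"gripper": 0.7},{"dx": 0.15,"dy": 0,"dz": 0,"ax": 0,"ay": 0,"az": 0,"gripper": 0.7},{"dx": 0.1,"dy": 0,"dz": 0,"ax": 0,"ay": 0,"az": 0,"gripper": 0.7},{"dx": 0,"dy": 0,"dz": 0,"ax": 0,"ay": 0,"az": 0,"gripper": 0.7}]}}

```text
clock: 11.2
eef_pos: [669.3, 67.2, 55.4]
eef_rot: [3.142, 0.0, -0.078]
wrist_force: [-2.9, 0.8, 2.6]
finger_gap: 43.8
finger_force: 15.0
```

Request:
{"method": "jog_arm", "body": {"commands": [{"dx": 0.08,"dy": 0,"dz": 0,"ax": 0,"ay": 0,"az": 0,"gripper": 0.7},{"dx": 0.08,"dy": 0,"dz": 0,"ax": 0,"ay": 0,"az": 0,"gripper": 0.7},{"dx": 0.08,"dy": 0,"dz": 0,"ax": 0,"ay": 0,"az": 0,"gripper": 0.7},{"dx": 0,"dy": 0,"dz": 0,"ax": 0,"ay": 0,"az": 0,"gripper": 0.7}]}}

```text
clock: 11.7
eef_pos: [678.8, 66.5, 55.4]
eef_rot: [3.142, 0.0, -0.078]
wrist_force: [-4.5, 0.5, 2.6]
finger_gap: 43.8
finger_force: 15.0
```

Request:
{"method": "jog_arm", "body": {"commands": [{"dx": 0.06,"dy": 0,"dz": 0,"ax": 0,"ay": 0,"az": 0,"gripper": 0.7},{"dx": 0,"dy": 0,"dz": 0,"ax": 0,"ay": 0,"az": 0,"gripper": 0.7}]}}

```text
clock: 11.95
eef_pos: [681.1, 66.3, 55.4]
eef_rot: [3.142, 0.001, -0.078]
wrist_force: [-4.7, 1.0, 3.5]
finger_gap: 43.8
finger_force: 15.0
```

Request:
{"method": "jog_arm", "body": {"commands": [{"dx": 0.06,"dy": 0,"dz": 0,"ax": 0,"ay": 0,"az": 0,"gripper": 0.7},{"dx": 0,"dy": 0,"dz": 0,"ax": 0,"ay": 0,"az": 0,"gripper": 0.7}]}}

```text
clock: 12.2
eef_pos: [683.5, 66.1, 55.4]
eef_rot: [3.142, 0.001, -0.078]
wrist_force: [-4.8, 0.7, 3.6]
finger_gap: 43.6
finger_force: 15.0
```

Request:
{"method": "jog_arm", "body": {"commands": [{"dx": 0.06,"dy": 0,"dz": 0,"ax": 0,"ay": 0,"az": 0,"gripper": 0.7},{"dx": 0,"dy": 0,"dz": 0,"ax": 0,"ay": 0,"az": 0,"gripper": 0.7}]}}

```text
clock: 12.45
eef_pos: [685.6, 66.0, 55.4]
eef_rot: [3.142, 0.001, -0.078]
wrist_force: [-8.4, -0.2, 5.2]
finger_gap: 43.5
finger_force: 15.0
```

Request:
{"method": "jog_arm", "body": {"commands": [{"dx": 0.06,"dy": 0,"dz": 0,"ax": 0,"ay": 0,"az": 0,"gripper": 0.7},{"dx": 0,"dy": 0,"dz": 0,"ax": 0,"ay": 0,"az": 0,"gripper": 0.7}]}}

```text
clock: 12.7
eef_pos: [687.0, 66.2, 55.3]
eef_rot: [-3.141, 0.004, -0.078]
wrist_force: [-16.5, 2.5, 8.7]
finger_gap: 44.0
finger_force: 15.0
```

Request:
{"method": "jog_arm", "body": {"commands": [{"dx": 0.05,"dy": 0,"dz": 0,"ax": 0,"ay": 0,"az": 0,"gripper": 0.7},{"dx": 0,"dy": 0,"dz": 0,"ax": 0,"ay": 0,"az": 0,"gripper": 0.7},{"dx": 0,"dy": 0,"dz": 0,"ax": 0,"ay": 0,"az": 0,"gripper": 0.7}]}}

```text
clock: 13.08
eef_pos: [688.6, 66.2, 55.1]
eef_rot: [-3.141, 0.005, -0.078]
wrist_force: [-18.8, 3.0, 8.8]
finger_gap: 43.9
finger_force: 15.0
```

Force builds at TCP x ≈ 685.5, where the end stop was expected. I release, rise and move aside to verify.

Request:
{"method": "jog_arm", "body": {"commands": [{"dx": -0.03,"dy": 0,"dz": 0,"ax": 0,"ay": 0,"az": 0,"gripper": 0.4},{"dx": 0,"dy": 0,"dz": 0,"ax": 0,"ay": 0,"az": 0,"gripper": 0.4},{"dx": 0,"dy": 0,"dz": 0,"ax": 0,"ay": 0,"az": 0,"gripper": 0.4},{"dx": 0,"dy": 0,"dz": -0.3,"ax": 0,"ay": 0,"az": 0,"gripper": 0.4},{"dx": 0,"dy": 0,"dz": -0.8,"ax": 0,"ay": 0,"az": 0,"gripper": 0.4},{"dx": 0,"dy": 0,"dz": -1,"ax": 0,"ay": 0,"az": 0,"gripper": 0.4},{"dx": 0,"dy": 0,"dz": -1,"ax": 0,"ay": 0,"az": 0,"gripper": 0.4},{"dx": -1,"dy": 1,"dz": 0,"ax": 0,"ay": 0,"az": 0,"gripper": 0.4},{"dx": -1,"dy": 1,"dz": 0,"ax": 0,"ay": 0,"az": 0,"gripper": 0.4},{"dx": -1,"dy": 1,"dz": 0,"ax": 0,"ay": 0,"az": 0,"gripper": 0.4}]}}

```text
clock: 14.32
eef_pos: [559.1, -45.6, 180.4]
eef_rot: [3.141, -0.001, -0.078]
wrist_force: [0.9, -0.0, 0.7]
finger_gap: 56.3
finger_force: 0.0
```

Request:
{"method": "jog_arm", "body": {"commands": [{"dx": 0,"dy": 1,"dz": 0,"ax": 0,"ay": 0,"az": 0,"gripper": 0.4},{"dx": 0,"dy": 1,"dz": 0,"ax": 0,"ay": 0,"az": 0,"gripper": 0.4},{"dx": 0,"dy": 1,"dz": 0,"ax": 0,"ay": 0,"az": 0,"gripper": 0.4},{"dx": 0,"dy": 0,"dz": 0,"ax": 0,"ay": 0,"az": 0,"gripper": 0.4}]}}

```text
clock: 14.82
eef_pos: [550.7, -166.4, 180.2]
eef_rot: [3.141, -0.001, -0.081]
wrist_force: [-0.8, 0.6, -0.5]
finger_gap: 56.5
finger_force: 0.0
```

```bash
cat > shot.py <<'E'
from h import *
import sys,pickle
d={n:cams.camera(n) for n in('top','side')};pickle.dump(d,open('c1.pkl','wb'))
o=[]
for n,(x0,x1,y0,y1) in {'top':(262,362,105,225),'side':(282,412,150,245)}.items():
    im=d[n]['image'][y0:y1,x0:x1,::-1];s=400/(x1-x0)
    c=np.clip(cv2.resize(im,None,fx=s,fy=s,interpolation=cv2.INTER_CUBIC)*1.5,0,255).astype(np.uint8)
    o.append(c)
h=max(a.shape[0] for a in o)
cv2.imwrite(sys.argv[1],np.hstack([np.pad(a,((0,h-a.shape[0]),(0,0),(0,0))) for a in o]))
E
python3 shot.py pics/a2.png
```

```text
(no output)
```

View pics/a2.png

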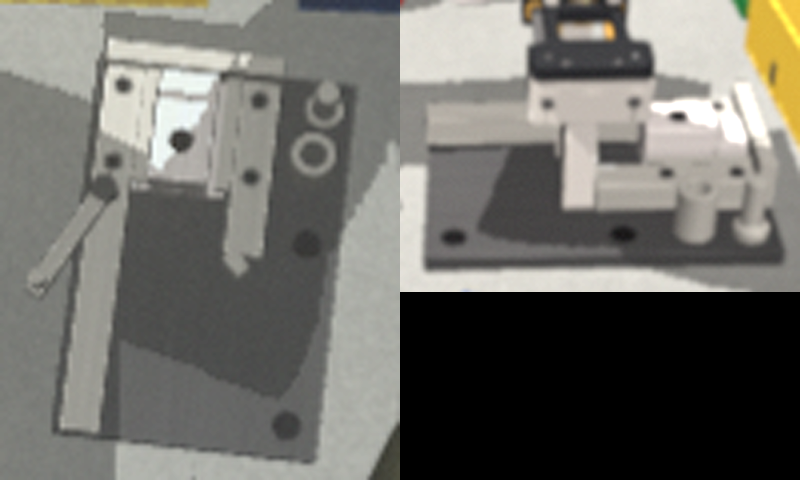

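The slide is home: its hole is at crop (181,140), between the lips with the nose at the stop wall. The keeper is unchanged, with the post at crop (38,285). Now the keeper: I'll grip the post and follow the arc.

Request:
{"method": "jog_arm", "body": {"commands": [{"dx": 0,"dy": -0.93,"dz": 0,"ax": 0,"ay": 0,"az": 0,"gripper": 0.68},{"dx": 0,"dy": -0.93,"dz": 0,"ax": 0,"ay": 0,"az": 0,"gripper": 0.68},{"dx": 0,"dy": -0.93,"dz": 0,"ax": 0,"ay": 0,"az": 0,"gripper": 0.68},{"dx": 0,"dy": -0.93,"dz": 0,"ax": 0,"ay": 0,"az": 0,"gripper": 0.68},{"dx": 0,"dy": -0.93,"dz": 0,"ax": 0,"ay": 0,"az": 0,"gripper": 0.68},{"dx": 0,"dy": -0.93,"dz": 0,"ax": 0,"ay": 0,"az": 0,"gripper": 0.68},{"dx": 0,"dy": -0.93,"dz": 0,"ax": 0,"ay": 0,"az": 0,"gripper": 0.68},{"dx": 0,"dy": -0.93,"dz": 0,"ax": 0,"ay": 0,"az": 0,"gripper": 0.68},{"dx": 0,"dy": -0.93,"dz": 0,"ax": 0,"ay": 0,"az": 0,"gripper": 0.68}]}}

```text
clock: 16.05
eef_pos: [576.6, 172.2, 179.9]
eef_rot: [-3.141, -0.0, -0.077]
wrist_force: [0.5, -0.6, 0.7]
finger_gap: 29.6
finger_force: 0.0
```

Request:
{"method": "jog_arm", "body": {"commands": [{"dx": 0,"dy": 0,"dz": 0,"ax": 0,"ay": 0,"az": 0.86,"gripper": 0.68},{"dx": 0,"dy": 0,"dz": 0,"ax": 0,"ay": 0,"az": 0.86,"gripper": 0.68},{"dx": 0,"dy": 0,"dz": 0,"ax": 0,"ay": 0,"az": 0.86,"gripper": 0.68},{"dx": 0,"dy": 0,"dz": 1,"ax": 0,"ay": 0,"az": 0,"gripper": 0.68},{"dx": 0,"dy": 0,"dz": 0.5,"ax": 0,"ay": 0,"az": 0,"gripper": 0.68},{"dx": 0,"dy": 0,"dz": 0,"ax": 0,"ay": 0,"az": 0,"gripper": 0.68},{"dx": 0,"dy": 0,"dz": 0,"ax": 0,"ay": 0,"az": 0,"gripper": 0.68}]}}

```text
clock: 16.92
eef_pos: [577.4, 170.3, 120.8]
eef_rot: [-3.14, -0.001, -0.528]
wrist_force: [0.2, -0.3, 0.3]
finger_gap: 29.9
finger_force: 0.0
```

```bash
python3 - <<'E'
from h import *;import pickle
np.set_printoptions(precision=2,suppress=True)
d=pickle.load(open('c1.pkl','rb'));T=d['top']
o=np.array([608.4,71.8]);t=-.078;R=np.array([[np.cos(t),-np.sin(t)],[np.sin(t),np.cos(t)]])
h=onz(T,(262+181/4,105+140/4),66);print('hole',h,R.T@(h[:2]-o))
print('post',onz(T,(271.3,173.5),80),'pivot',o+R@[35.5,55])
E
python3 shot.py pics/a3.png
```

```text
hole [684.36  64.94  66.  ] [76.26 -0.92]
post [577.73 165.82  80.  ] pivot [648.08 123.87]
```

View pics/a3.png

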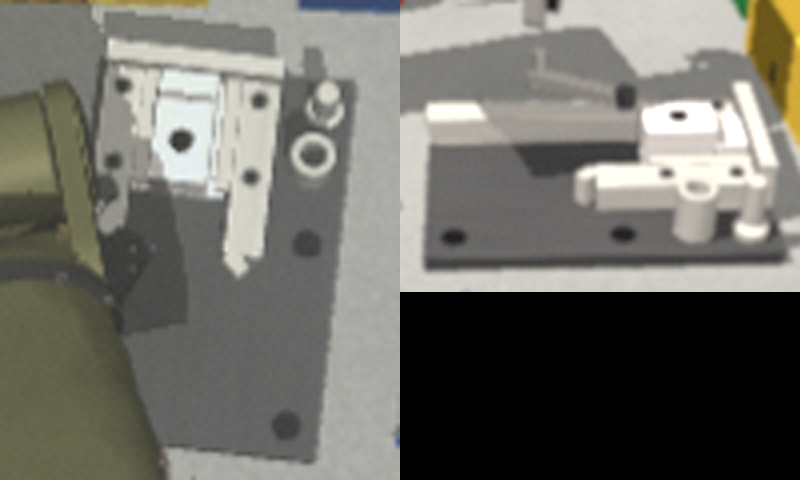

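Side view: the fingers hang directly above the post at crop (540,55). The slide hole measures mould (76.3, −0.9), so the slide is home at x ≈ 90. I descend and grip the post.

Request:
{"method": "jog_arm", "body": {"commands": [{"dx": 0,"dy": 0.1,"dz": 0.3,"ax": 0,"ay": 0,"az": 0,"gripper": 0.68},{"dx": 0,"dy": 0,"dz": 0.4,"ax": 0,"ay": 0,"az": 0,"gripper": 0.68},{"dx": 0,"dy": 0,"dz": 0.42,"ax": 0,"ay": 0,"az": 0,"gripper": 0.68},{"dx": 0,"dy": 0,"dz": 0,"ax": 0,"ay": 0,"az": 0,"gripper": 0.68},{"dx": 0,"dy": 0,"dz": 0,"ax": 0,"ay": 0,"az": 0,"gripper": 0.8},{"dx": 0,"dy": 0,"dz": 0,"ax": 0,"ay": 0,"az": 0,"gripper": 0.9},{"dx": 0,"dy": 0,"dz": 0,"ax": 0,"ay": 0,"az": 0,"gripper": 0.95},{"dx": 0,"dy": 0,"dz": 0,"ax": 0,"ay": 0,"az": 0,"gripper": 0.95}], "squeeze": 15}}

```text
clock: 18.02
eef_pos: [575.4, 166.2, 75.1]
eef_rot: [-3.141, -0.001, -0.529]
wrist_force: [0.5, 1.0, 2.9]
finger_gap: 11.2
finger_force: 15.0
```

Request:
{"method": "jog_arm", "body": {"commands": [{"dx": 0.02,"dy": 0.3,"dz": -0.03,"ax": 0,"ay": 0,"az": -0.8,"gripper": 0.95},{"dx": 0.02,"dy": 0.3,"dz": 0,"ax": 0,"ay": 0,"az": -0.8,"gripper": 0.95},{"dx": 0.02,"dy": 0.3,"dz": 0,"ax": 0,"ay": 0,"az": -0.8,"gripper": 0.95},{"dx": 0,"dy": 0,"dz": 0,"ax": 0,"ay": 0,"az": 0,"gripper": 0.95}]}}

```text
clock: 18.52
eef_pos: [563.8, 131.4, 75.4]
eef_rot: [3.141, 0.0, -0.11]
wrist_force: [4.5, 0.1, -9.0]
finger_gap: 11.6
finger_force: 15.0
```

Request:
{"method": "jog_arm", "body": {"commands": [{"dx": 0.02,"dy": 0.3,"dz": 0,"ax": 0,"ay": 0,"az": -0.8,"gripper": 0.95},{"dx": 0.02,"dy": 0.3,"dz": 0,"ax": 0,"ay": 0,"az": -0.8,"gripper": 0.95},{"dx": 0.02,"dy": 0.3,"dz": 0,"ax": 0,"ay": 0,"az": -0.8,"gripper": 0.95},{"dx": 0.02,"dy": 0.3,"dz": 0,"ax": 0,"ay": 0,"az": -0.8,"gripper": 0.95},{"dx": 0.02,"dy": 0.3,"dz": 0,"ax": 0,"ay": 0,"az": -0.8,"gripper": 0.95},{"dx": 0,"dy": 0,"dz": 0,"ax": 0,"ay": 0,"az": 0,"gripper": 0.95}]}}

```text
clock: 19.27
eef_pos: [578.1, 75.0, 75.4]
eef_rot: [-3.141, -0.001, 0.587]
wrist_force: [5.6, 4.1, -7.1]
finger_gap: 10.9
finger_force: 15.0
```

Request:
{"method": "jog_arm", "body": {"commands": [{"dx": 0.02,"dy": 0.3,"dz": 0,"ax": 0,"ay": 0,"az": -0.8,"gripper": 0.95},{"dx": 0.02,"dy": 0.3,"dz": 0,"ax": 0,"ay": 0,"az": -0.8,"gripper": 0.95},{"dx": 0.02,"dy": 0.3,"dz": 0,"ax": 0,"ay": 0,"az": -0.8,"gripper": 0.95},{"dx": 0.02,"dy": 0.3,"dz": 0,"ax": 0,"ay": 0,"az": -0.8,"gripper": 0.95},{"dx": 0.02,"dy": 0.3,"dz": 0,"ax": 0,"ay": 0,"az": -0.8,"gripper": 0.95},{"dx": 0,"dy": 0,"dz": 0,"ax": 0,"ay": 0,"az": 0,"gripper": 0.95}]}}

```text
clock: 20.02
eef_pos: [625.4, 41.5, 75.3]
eef_rot: [-3.141, -0.002, 1.286]
wrist_force: [3.2, 9.0, -5.3]
finger_gap: 11.2
finger_force: 15.0
```

Request:
{"method": "jog_arm", "body": {"commands": [{"dx": 0.01,"dy": 0.15,"dz": 0,"ax": 0,"ay": 0,"az": -0.4,"gripper": 0.95},{"dx": 0.01,"dy": 0.15,"dz": 0,"ax": 0,"ay": 0,"az": -0.4,"gripper": 0.95},{"dx": 0,"dy": 0,"dz": 0,"ax": 0,"ay": 0,"az": 0,"gripper": 0.95}]}}

```text
clock: 20.4
eef_pos: [636.8, 39.3, 75.3]
eef_rot: [-3.14, -0.002, 1.425]
wrist_force: [1.6, 8.5, -4.9]
finger_gap: 11.4
finger_force: 15.0
```

Request:
{"method": "jog_arm", "body": {"commands": [{"dx": 0,"dy": 0.05,"dz": 0,"ax": 0,"ay": 0,"az": -0.13,"gripper": 0.95},{"dx": 0,"dy": 0.05,"dz": 0,"ax": 0,"ay": 0,"az": -0.13,"gripper": 0.95},{"dx": 0,"dy": 0,"dz": 0,"ax": 0,"ay": 0,"az": 0,"gripper": 0.95}]}}

```text
clock: 20.78
eef_pos: [640.0, 38.9, 75.3]
eef_rot: [-3.139, -0.002, 1.47]
wrist_force: [-3.1, 9.4, -2.1]
finger_gap: 11.1
finger_force: 15.0
```

Request:
{"method": "jog_arm", "body": {"commands": [{"dx": 0,"dy": 0.04,"dz": 0,"ax": 0,"ay": 0,"az": 0,"gripper": 0.95},{"dx": 0,"dy": 0,"dz": 0,"ax": 0,"ay": 0,"az": 0,"gripper": 0.95}]}}

```text
clock: 21.02
eef_pos: [640.2, 38.9, 75.1]
eef_rot: [-3.135, -0.001, 1.47]
wrist_force: [-13.8, 8.6, 2.7]
finger_gap: 11.0
finger_force: 15.0
```

The keeper is at its stop: motion has ceased, force is rising, and the geometry gives about 0.01 rad. I release and clear away.

Request:
{"method": "jog_arm", "body": {"commands": [{"dx": 0,"dy": -0.03,"dz": 0,"ax": 0,"ay": 0,"az": 0,"gripper": 0.8},{"dx": 0,"dy": 0,"dz": 0,"ax": 0,"ay": 0,"az": 0,"gripper": 0.76},{"dx": 0,"dy": 0,"dz": 0,"ax": 0,"ay": 0,"az": 0,"gripper": 0.76},{"dx": 0,"dy": 0,"dz": 0,"ax": 0,"ay": 0,"az": 0,"gripper": 0.76},{"dx": 0,"dy": 0,"dz": -0.4,"ax": 0,"ay": 0,"az": 0,"gripper": 0.76},{"dx": 0,"dy": 0,"dz": -1,"ax": 0,"ay": 0,"az": 0,"gripper": 0.76},{"dx": 0,"dy": 0,"dz": -1,"ax": 0,"ay": 0,"az": 0,"gripper": 0.76},{"dx": 0,"dy": 0,"dz": -0.5,"ax": 0,"ay": 0,"az": 0,"gripper": 0.76},{"dx": -1,"dy": -0.5,"dz": 0,"ax": 0,"ay": 0,"az": 0,"gripper": 0.76},{"dx": -1,"dy": -0.5,"dz": 0,"ax": 0,"ay": 0,"az": 0,"gripper": 0.76}]}}

```text
clock: 22.28
eef_pos: [592.9, -39.4, 193.2]
eef_rot: [3.14, 0.0, 1.472]
wrist_force: [1.3, 0.1, -0.3]
finger_gap: 22.7
finger_force: 0.0
```

Request:
{"method": "jog_arm", "body": {"commands": [{"dx": -1,"dy": -0.5,"dz": 0,"ax": 0,"ay": 0,"az": 0,"gripper": 0.76},{"dx": -1,"dy": -0.5,"dz": 0,"ax": 0,"ay": 0,"az": 0,"gripper": 0.76},{"dx": -1,"dy": -0.5,"dz": 0,"ax": 0,"ay": 0,"az": 0,"gripper": 0.76},{"dx": -1,"dy": 0,"dz": 0,"ax": 0,"ay": 0,"az": 0,"gripper": 0.76},{"dx": 0,"dy": 0,"dz": 0,"ax": 0,"ay": 0,"az": 0,"gripper": 0.76},{"dx": 0,"dy": 0,"dz": 0,"ax": 0,"ay": 0,"az": 0,"gripper": 0.76}]}}

```text
clock: 23.02
eef_pos: [518.1, -191.5, 192.5]
eef_rot: [3.141, 0.0, 1.471]
wrist_force: [0.5, 0.5, -0.2]
finger_gap: 22.4
finger_force: 0.0
```

```bash
python3 shot.py pics/a4.png
```

```text
(no output)
```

View pics/a4.png

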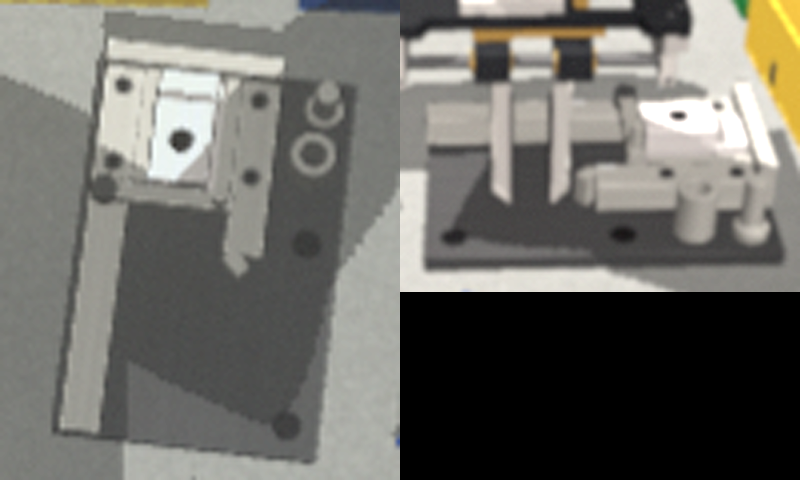

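The keeper lies straight across behind the slide, from crop (105,188) to (225,198). The slide hole hasn't moved from (181,140), and the bushing and pin are where they were. I'm handing it in.

```bash
python3 -c "
from cell import job
print(job.sign_off())"
```

```text
the job is handed in; nothing more can be done
None
```

I pushed the slide home against the end stop, swung the keeper fully across behind it, and handed the job in at about 23 s; the last picture showed both in place and the bushing and pin unmoved, but no verdict came back.

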